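# Stack the tuned gangsa keys in pairs on their rests

## Robot

A 7-joint arm with a two-finger parallel gripper is mounted at the origin on the work surface. World frame = base frame: x ahead of the robot, y to its left, z up, the work surface at z = 0. Lengths are in m, angles in rad, forces in N, time in s.
With the tool pointing down it reaches from about 0.35 to 0.9 m from the base axis. Payload 7.2 kg.
Tool frame: the origin (TCP) lies midway between the tips of the shut fingers; the grasp point (between the pads) lies 19 mm behind it (manip.grip_point_offset is the z of the grasp point in the tool frame, in m); z points along the fingers, y is the line along which they close (so a half turn about z gives the same grasp; the last joint's range is limited). The gripper opens to 85 mm and grips with 20 to 120 N. Pads are 22 mm wide; open, the fingers measure 114 mm over their backs; the gripper's body (76 mm by 85 mm) begins 54 mm behind the grasp point. The pads swing forward as they close: fully open they stand 13 mm farther back than shut.
Start: joints at [1.078, 0.411, -0.013, 1.596, 0.006, 1.134, -0.082], TCP at [0.258, -0.569, 0.231] pointing down, gripper open.
Joint ranges: [-2.95, 2.95], [-0.29, 1.99], [-1.47, 1.44], [0.14, 2.54], [-1.03, 4.17], [0.13, 1.85], [-2.86, 2.86]. Speed limits (rad/s): [2.39, 2.39, 3.01, 3.01, 3.14, 3.14, 3.14].

## Interface

Orientations are given as a unit quaternion [x, y, z, w].
In Python, from workcell import readout, cams, ticket, manip gives the robot as it stands.
- The arm moves only by the tool jog_arm, never from a script. Its arguments are lists of equal length, an entry for each row: "offset": the shift along the world's x, y, z in cm, a list of three; "twist": the turn about the world's z in degrees; "jaw": the opening, from -1 (shut) to 1 (fully open), so that 0 is half open. In form: {"offset": [[x, y, z], ...], "twist": [twist, ...], "jaw": [jaw, ...]}. A call has exactly 8 rows; each row shifts and turns the commanded pose from where the row before left it; what a row does not reach is not made up. A row lasts 1/8 s, in which the tool goes at most 62.5 mm and 10.7 degrees, less where a joint would pass 70% of its speed; a pose out of reach is approached as far as the arm can. A call with a gripper value outside its range is refused whole. The fingers move at their own pace and stop on an object; "squeeze" is the grip in N (left out, the last holds). Time passes only in rows, so rows that do not move let the fingers close, or fill a call up. It gives the time, the measured TCP pose, the force, the opening and the grip force at its end, in the units of the state.
- readout.state(): the state, without advancing time (a new reading comes with each control period).
- cams.get_image(name): name is "side" or "top"; returns the picture (400x640x3 uint8, red, green, blue); there is no depth.
- cams.camera_info(name): a dict with "mtx" (3x3 intrinsics, pixels), "R" (3x3) and "t" (3): a world point X has camera coordinates R X + t. Camera axes: x right, y down, z forward; pixel columns grow to the right and rows downward; lengths in m; the calibration is good to about 2 mm. A picture is of the moment at which its call begins. camera_info takes no time and is no camera call.
- ticket.hand_in(): hands the job in; it is judged then, once.
The state is a dict: "time": time; "joints": joint angles; "joint_vel": joint speeds; "effort": joint torques, N m; "eef_pos": TCP position; "eef_rot": TCP orientation; "wrist_force": force on the tool from outside, world axes, zero at the start; "moment": the same for the moment, N m; "grip_width": opening from 0.0 (shut) to 1.0 (fully open); "finger_force": force on a finger pad.
Only numpy, scipy, OpenCV 4.12 (cv2) and the standard library are available. Lean on these libraries where they do the work, as an engineer would, in place of code of your own. Each camera call takes 0.05 s, during which the arm holds its last target. There are 200 camera calls.

## Task

Stack the four tuned bronze keys on the two key rests by colour: on the rest with the blue bars the long blue-marked key, then the short blue-marked key on top of it, and the same with the white-marked keys on the rest with the white bars. Each key lies flat with its painted patch up, lengthwise and centred on what is under it. Set the keys down gently, never letting one drop, and leave the hammer, the tuning fork and the mallet where they lie.

Things in the scene. Friction and masses are not known exactly. Their poses are not given: they have to be found in the camera images.
- rest_blue: Key rest with blue bars, fixed to the bench: a grey-painted wooden board 170 mm long (x axis), 62 mm wide (y), 10 mm thick, crossed by two blue bars at x = -45 and +45 mm, each 16 mm along x, 80 mm along y, with their flat tops 18 mm above the bench. A key lies lengthwise across both bars. Origin: centre of the underside, at bench height (z = 0); z up.
- rest_white: Key rest with white bars, fixed to the bench: a grey-painted wooden board 170 mm long (x axis), 62 mm wide (y), 10 mm thick, crossed by two white bars at x = -45 and +45 mm, each 16 mm along x, 80 mm along y, with their flat tops 18 mm above the bench. A key lies lengthwise across both bars. Origin: centre of the underside, at bench height (z = 0); z up.
- long_blue: Long bronze gangsa key with a blue painted patch: a bar 170 mm long (its x axis), 38 mm wide (y), 14 mm thick (z), about 0.72 kg. Sides upright for the lowest 10 mm, then bevelled to a flat top 28 mm wide. A blue patch 34 x 28 mm lies in the middle of the top, a small dark hole spot near each end. At the start it lies flat on the bench, patch up. Origin: centre of the underside; z up, out of the patched face. The two ends are alike.
- long_white: Long bronze gangsa key with a white painted patch: a bar 170 mm long (its x axis), 38 mm wide (y), 14 mm thick (z), about 0.72 kg. Sides upright for the lowest 10 mm, then bevelled to a flat top 28 mm wide. A white patch 34 x 28 mm lies in the middle of the top, a small dark hole spot near each end. At the start it lies flat on the bench, patch up. Origin: centre of the underside; z up, out of the patched face. The two ends are alike.
- short_blue: Short bronze gangsa key with a blue painted patch: a bar 120 mm long (its x axis), 38 mm wide (y), 14 mm thick (z), about 0.5 kg. Sides upright for the lowest 10 mm, then bevelled to a flat top 28 mm wide. A blue patch 34 x 28 mm lies in the middle of the top, a small dark hole spot near each end. At the start it lies flat on the bench, patch up. Origin: centre of the underside; z up, out of the patched face. The two ends are alike.
- short_white: Short bronze gangsa key with a white painted patch: a bar 120 mm long (its x axis), 38 mm wide (y), 14 mm thick (z), about 0.5 kg. Sides upright for the lowest 10 mm, then bevelled to a flat top 28 mm wide. A white patch 34 x 28 mm lies in the middle of the top, a small dark hole spot near each end. At the start it lies flat on the bench, patch up. Origin: centre of the underside; z up, out of the patched face. The two ends are alike.
- hammer: Bystander: steel cross-peen hammer with a wooden handle, 260 mm long (x axis, head at +x), 26 mm high, lying just beyond the work. Origin: on the bench under it, 75 mm from the head.
- fork: Bystander: brass tuning fork, 180 mm long (x axis, prongs to +x), 35 mm wide, 9 mm high, lying just beyond the work. Origin: on the bench under its middle.
- mallet: Bystander: red-lacquered wooden mallet, 220 mm long (x axis, head at +x), head 75 mm wide and 34 mm high, lying to the left of the work. Origin: on the bench under it, 75 mm from the head.
Mind the look-alikes: they are no part of the job. Leave any red look-alike of the short_white alone.

How it is judged:
By the outcome, as a careful person would: the job done as asked, in the order asked, and still so for the second after the job is handed in, with the robot touching nothing.
It also fails if it takes over 106 s, if anything falls off the work surface, if the arm or the gripper's body presses on something with over 40 N, if the wrist force passes 120 N, or if a joint passes its speed limit or range.

## Working session

There is one attempt and no reset: what is moved stays moved. The work goes in short steps, Python scripts to look and compute and a tool call to move; the robot and the scene stay as the last step left them, time stands still between calls to the robot, and variables do not carry over. Pictures are saved under pics/ and viewed, at most 14 in all, crops included, and the job is handed in when it is done.

Besides the shell and the picture viewer there is one more tool, called after ">>>" by a JSON object that holds its "op" and its "data". jog_arm: Moves the arm, as the interface text tells. Its arguments: {"type":"object","properties":{"offset":{"type":"array"},"twist":{"type":"array"},"jaw":{"type":"array"},"squeeze":{"type":"number"}},"required":["offset","twist","jaw"]}

```bash
mkdir -p pics; python3 - <<'E'
from workcell import readout,cams,manip
import cv2,numpy as np
np.set_printoptions(precision=4,suppress=True)
for n in("top","side"):
    im=cams.get_image(n); cv2.imwrite(f"pics/{n}0.png",im[:,:,::-1]); c=cams.camera_info(n); print(n,c["mtx"],c["R"],c["t"])
print(readout.state(),manip.grip_point_offset)
E
```

```text
top [[444.516    0.     320.0358]
 [  0.     444.516  199.2919]
 [  0.       0.       1.    ]] [[ 0.0211 -0.9998 -0.003 ]
 [-0.9975 -0.0208 -0.067 ]
 [ 0.0669  0.0044 -0.9977]] [-0.0066  0.5925  1.212 ]
side [[431.4429   0.     318.9802]
 [  0.     431.4429 203.2953]
 [  0.       0.       1.    ]] [[-0.895  -0.446  -0.0021]
 [-0.327   0.6593 -0.677 ]
 [ 0.3033 -0.6053 -0.736 ]] [0.534  0.2203 1.0317]
{'time': 0.1, 'joints': array([ 1.0778,  0.4118, -0.0127,  1.597 ,  0.0056,  1.1343, -0.0822]), 'joint_vel': array([-0.0008, -0.0028, -0.0001, -0.0041, -0.0001, -0.0005,  0.    ]), 'effort': array([  0.0021, -60.1834,   0.6842, -30.0089,   0.0141,   0.0064,
        -0.    ]), 'eef_pos': array([ 0.2574, -0.5691,  0.2305]), 'eef_rot': array([ 0.9775,  0.2108, -0.0002, -0.0007]), 'wrist_force': array([-0.3212,  0.6985,  0.5233]), 'moment': array([-0.0258, -0.0265, -0.0057]), 'finger_force': 0.0, 'grip_width': 0.9988723480372708} -0.0187
```

View pics/top0.png

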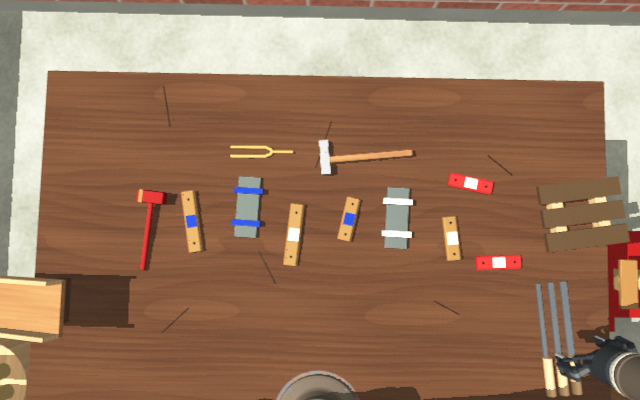

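View pics/side0.png

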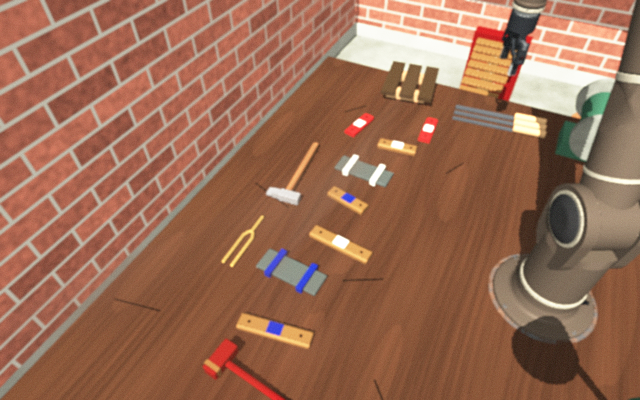

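Seen in top0:
- Long_blue is at (192,221), long_white at (294,235), short_blue at (348,218) and short_white at (452,238).
- Rest_blue is at (248,207) and rest_white at (397,217).
- Three things could be taken for short_white: the bronze key at (452,238) and the red ones at (471,183) and (499,262). The bronze key fits the description; the red ones are look-alikes.

Next I triangulate, and confirm in a crop.

```bash
cat > h.py <<'E'
import cv2,numpy as np
from workcell import cams,readout
np.set_printoptions(precision=4,suppress=True)
C={n:cams.camera_info(n) for n in("top","side")}
def proj(n,X):
    c=C[n]; p=c["mtx"]@(c["R"]@np.asarray(X)+c["t"]); return p[:2]/p[2]
def back(n,uv,z):
    c=C[n]; d=c["R"].T@np.linalg.solve(c["mtx"],[uv[0],uv[1],1]); o=-c["R"].T@c["t"]; return o+d*(z-o[2])/d[2]
def tri(a,b):
    P=[C[n]["mtx"]@np.c_[C[n]["R"],C[n]["t"]] for n in("top","side")]
    X=cv2.triangulatePoints(P[0],P[1],np.array(a,float).reshape(2,1),np.array(b,float).reshape(2,1))[:,0]; return X[:3]/X[3]
def masks(im):
    h=cv2.cvtColor(im,cv2.COLOR_RGB2HSV); H,S,V=cv2.split(h)
    return dict(blue=(H>105)&(H<130)&(S>120)&(V>90),white=(S<50)&(V>195),bronze=(H>10)&(H<24)&(S>85)&(V>135))
def blob(m,uv,r=14):
    """component of mask nearest uv: centroid, area, and rect"""
    n,l,s,c=cv2.connectedComponentsWithStats(m.astype(np.uint8))
    k=[i for i in range(1,n) if s[i,4]>12 and np.hypot(*(c[i]-uv))<r]
    if not k: return None
    i=max(k,key=lambda i:s[i,4]); return c[i],s[i,4],l==i
E
python3 - <<'E'
from h import *
I={n:cv2.imread(f"pics/{n}0.png")[:,:,::-1].copy() for n in C}
M={n:masks(I[n]) for n in I}
S=dict(long_blue=("blue",(192,221),(275,328)),long_white=("white",(294,235),(341,242)),short_blue=("blue",(348,218),(348,198)),short_white=("white",(452,238),(398,146)),
rbA=("blue",(248,190),(276,263)),rbB=("blue",(245,223),(307,277)),rwA=("white",(398,202),(350,165)),rwB=("white",(396,234),(377,175)))
for k,(col,a,b) in S.items():
    A=blob(M["top"][col],a,8);B=blob(M["side"][col],b,8)
    if A is None or B is None: print(k,A is None,B is None);continue
    out=[A[0],A[1],B[0],B[1],tri(A[0],B[0])]
    z=.018 if k[0]=='r' else .014
    out+=[back("top",A[0],z)[:2],back("side",B[0],z)[:2]]
    if z==.014:
        m=M["top"]["bronze"]|A[2]; m=cv2.morphologyEx(m.astype(np.uint8),cv2.MORPH_CLOSE,np.ones((3,3)))
        D=blob(m,A[0],8); pts=np.argwhere(D[2])[:,::-1]
        W=np.array([back("top",p,.012)[:2] for p in pts]); w,v=np.linalg.eigh(np.cov(W.T)); e=v[:,1]
        out+=["ctr",W.mean(0),"yaw",np.degrees(np.arctan2(e[1],e[0]))%180,"size",np.sqrt(12*w)]
    print(k,*out)
for n,(x0,y0,x1,y1),f in(("top",(170,160,530,285),2.2),("side",(220,110,450,360),2.3)):
    cv2.imwrite(f"pics/{n}c.png",cv2.resize(I[n][y0:y1,x0:x1,::-1],None,fx=f,fy=f,interpolation=cv2.INTER_CUBIC))
E
```

```text
Traceback (most recent call last):
TypeError: 'NoneType' object is not subscriptable
```

```bash
cat > m0.py <<'E'
from h import *
I={n:cv2.imread(f"pics/{n}0.png")[:,:,::-1].copy() for n in C}
for n,(x0,y0,x1,y1),f in(("top",(170,160,530,285),2.2),("side",(220,110,450,360),2.3)):
    cv2.imwrite(f"pics/{n}c.png",cv2.resize(I[n][y0:y1,x0:x1,::-1],None,fx=f,fy=f,interpolation=cv2.INTER_CUBIC))
M={n:masks(I[n]) for n in I}
h=cv2.cvtColor(I["top"],cv2.COLOR_RGB2HSV);print(h[[205,240,215,225],[190,195,296,297]],h[225,215:290:25])
S=dict(long_blue=("blue",(192,221),(275,328)),long_white=("white",(294,235),(341,242)),short_blue=("blue",(348,218),(348,198)),short_white=("white",(452,238),(398,146)),
rbA=("blue",(248,190),(276,263)),rbB=("blue",(245,223),(307,277)),rwA=("white",(398,202),(350,165)),rwB=("white",(396,234),(377,175)))
for k,(col,a,b) in S.items():
    A=blob(M["top"][col],a,8);B=blob(M["side"][col],b,8)
    if A is None or B is None: print(k,A is None,B is None);continue
    out=[A[0],A[1],B[0],B[1],tri(A[0],B[0])]
    z=.018 if k[0]=='r' else .014
    out+=[back("top",A[0],z)[:2],back("side",B[0],z)[:2]]
    print(k,*out)
    if z==.014:
        V=h[:,:,2]; roi=np.zeros(V.shape,bool); x,y=map(int,A[0]); roi[y-40:y+41,x-25:x+26]=1
        m=((V>145)&roi|A[2]); m=cv2.morphologyEx(m.astype(np.uint8),cv2.MORPH_CLOSE,np.ones((3,3)))
        n,l=cv2.connectedComponents(m); D=l==l[y,x]; pts=np.argwhere(D)[:,::-1]
        W=np.array([back("top",p,.012)[:2] for p in pts]); w,v=np.linalg.eigh(np.cov(W.T)); e=v[:,1]
        print("   ctr",W.mean(0),"yaw",np.degrees(np.arctan2(e[1],e[0]))%180,"size",np.sqrt(12*w))
E
python3 m0.py
```

```text
[[ 18 133 239]
 [ 18 134 239]
 [ 18 136 237]
 [ 18 135 239]] [[ 12 133 140]
 [113 133 198]
 [ 11 137 110]]
long_blue [191.1545 220.7273] 110 [274.4522 327.5032] 157 [0.5262 0.3623 0.0155] [0.5258 0.3625] [0.5272 0.3619]
   ctr [0.5145 0.3732] yaw 0.7097143370114054 size [0.0705 0.1746]
long_white [293.3237 234.0863] 139 [340.1973 241.3605] 147 [0.4953 0.0779 0.0156] [0.4948 0.0778] [0.4964 0.077 ]
   ctr [0.4891 0.0904] yaw 166.81911038429726 size [0.0707 0.161 ]
short_blue [348.9009 218.6577] 111 [348.1667 197.2639] 72 [ 0.5409 -0.0752  0.0163] [ 0.5407 -0.0754] [ 0.5419 -0.0772]
   ctr [ 0.528  -0.0711] yaw 169.27000916855354 size [0.0692 0.1482]
short_white [452. 238.] 137 [397.1325 144.4699] 83 [ 0.4941 -0.3608  0.0151] [ 0.4933 -0.3614] [ 0.4953 -0.3617]
   ctr [ 0.4897 -0.3496] yaw 175.8701499651498 size [0.0749 0.1171]
rbA [248.0533 190.2426] 169 [274.7296 262.2551] 196 [0.6155 0.2081 0.0118] [0.6137 0.2065] [0.6142 0.212 ]
rbB [245.4211 222.4971] 171 [305.942  277.0893] 224 [0.5251 0.2123 0.0123] [0.524  0.2109] [0.5243 0.2159]
rwA [397.5526 200.8895] 190 [349.327  164.5094] 159 [ 0.5947 -0.21    0.0104] [ 0.5927 -0.2092] [ 0.5932 -0.2015]
rwB [396.5 233.4] 200 [376.3953 174.1279] 172 [ 0.5043 -0.2081  0.0093] [ 0.5027 -0.2072] [ 0.5034 -0.1984]
```

View pics/topc.png

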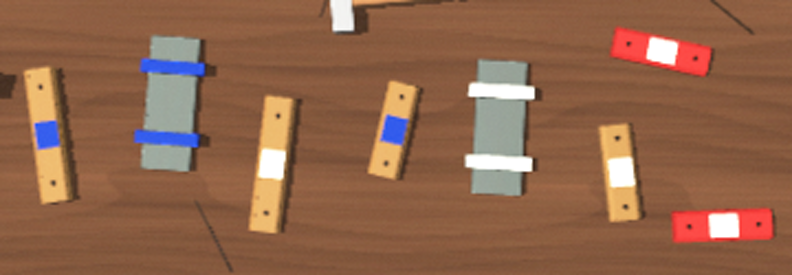

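The crop confirms that the short white bronze key, at crop (620,172), is distinct from the red ones. I'll now refine the poses with a silhouette fit in both views.

```bash
cat > fit.py <<'E'
from h import *
from scipy.optimize import minimize
def key(L,z0=0): return np.array([[sx*L/2,sy*w/2,z0+z] for sx in(1,-1) for sy in(1,-1) for w,z in((.038,0),(.038,.010),(.028,.014))])
def box(cx,lx,ly,z0,z1): return np.array([[cx+sx*lx/2,sy*ly/2,z] for sx in(1,-1) for sy in(1,-1) for z in(z0,z1)])
KS=8
def render(n,P,parts,roi):
    x,y,t=P; c,s=np.cos(t),np.sin(t); x0,y0,x1,y1=roi; m=np.zeros(((y1-y0)*KS,(x1-x0)*KS),np.uint8)
    for V in parts:
        W=np.c_[x+c*V[:,0]-s*V[:,1],y+s*V[:,0]+c*V[:,1],V[:,2]]
        p=np.array([(proj(n,w)-[x0-.5,y0-.5])*KS for w in W])
        cv2.fillConvexPoly(m,cv2.convexHull(p.astype(np.float32)).round().astype(np.int32),255)
    return cv2.resize(m,(x1-x0,y1-y0),interpolation=cv2.INTER_AREA)/255.
def fit(views,masks,parts,P0):
    P0=np.array(P0,float); R={}
    for n in views:
        p=np.vstack([proj(n,[P0[0]+a,P0[1]+b,.01]) for a in(-.11,.11) for b in(-.06,.06)]); R[n]=(*p.min(0).astype(int),*p.max(0).astype(int))
    def cost(q):
        P=P0+q*[.01,.01,.1]; e=0
        for n in views:
            a,b,c,d=R[n]; m=masks[n][b:d,a:c]; r=render(n,P,parts,R[n]); e+=1-np.minimum(r,m).sum()/np.maximum(r,m).sum()
        return e/len(views)
    s=minimize(cost,[0,0,0],method="Nelder-Mead",options=dict(initial_simplex=[[0,0,0],[.5,0,0],[0,.5,0],[0,0,.5]],xatol=.01,fatol=1e-4)); P=P0+s.x*[.01,.01,.1]
    return np.r_[P[:2],np.degrees(P[2]),1-s.fun]
def kmask(im):
    H,S,V=cv2.split(cv2.cvtColor(im,cv2.COLOR_RGB2HSV)); M=masks(im)
    return ((H>13)&(H<24)&(S>100)&(V>165)|M["blue"]|(S<60)&(V>185)).astype(float)
def bmask(im,c):
    H,S,V=cv2.split(cv2.cvtColor(im,cv2.COLOR_RGB2HSV))
    return ((H>108)&(H<128)&(S>150)&(V>60) if c=="blue" else (S<50)&(V>165)).astype(float)
BARS=[box(s*.045,.016,.08,.010,.018) for s in(1,-1)]
def bothviews(I,mk,parts,P0):
    m={n:mk(I[n]) for n in I}
    return [fit(v,m,parts,P0) for v in(("top","side"),("top",),("side",))]
E
python3 - <<'E'
from fit import *
I={n:cv2.imread(f"pics/{n}0.png")[:,:,::-1].copy() for n in C}
for k,L,P in(("long_blue",.17,(.526,.3622,.12)),("long_white",.17,(.4955,.0775,-.09)),("short_blue",.12,(.541,-.076,-.2)),("short_white",.12,(.494,-.361,.1))):
    print(k,*bothviews(I,kmask,[key(L)],P))
for c,P in(("blue",(.569,.209,-.05)),("white",(.5477,-.208,-.02))):
    print("rest",c,*bothviews(I,lambda im:bmask(im,c),BARS,P))
h=cv2.cvtColor(I["side"],cv2.COLOR_RGB2HSV)
cv2.imwrite("pics/chk.png",np.hstack([cv2.resize(I["side"][140:300,250:400,::-1],None,fx=2.5,fy=2.5),cv2.cvtColor(cv2.resize(((bmask(I["side"],"blue")+bmask(I["side"],"white")+.5*kmask(I["side"]))*120).clip(0,255).astype(np.uint8)[140:300,250:400],None,fx=2.5,fy=2.5),cv2.COLOR_GRAY2BGR)]))
E
```

```text
long_blue [0.527  0.365  9.7463 0.8222] [0.5263 0.3663 9.757  0.8092] [ 0.5278  0.364  10.0094  0.8633]
long_white [ 0.4962  0.0788 -6.0557  0.8479] [ 0.4949  0.0808 -5.7258  0.9001] [ 0.4978  0.0775 -5.7642  0.8458]
short_blue [  0.5421  -0.073  -12.3347   0.752 ] [  0.5411  -0.0724 -11.9844   0.8655] [  0.5452  -0.0757 -12.3343   0.6907]
short_white [ 0.4944 -0.3612  7.5741  0.7852] [ 0.4938 -0.3605  6.5296  0.8789] [ 0.4959 -0.3634  5.7958  0.7232]
rest blue [ 0.5694  0.2101 -3.0432  0.8046] [ 0.5691  0.2088 -2.5458  0.8671] [ 0.5706  0.2112 -2.1914  0.7565]
rest white [ 0.5484 -0.2079 -1.9264  0.6007] [ 0.5483 -0.2078 -1.7797  0.5645] [ 0.5484 -0.2042 -2.8535  0.6463]
```

View pics/chk.png

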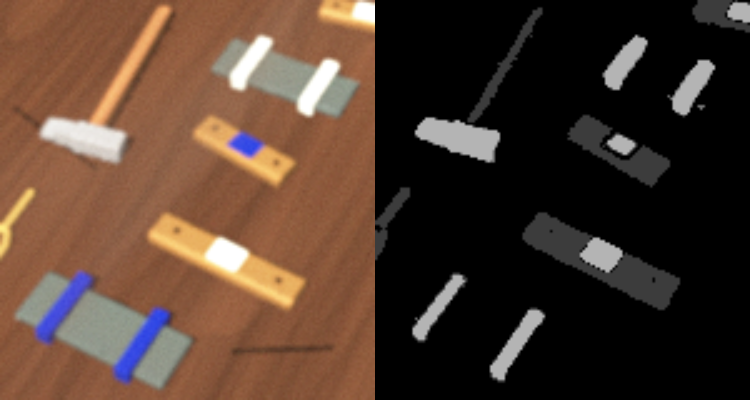

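Sizes and heights check out: patch tops triangulate at 15–16 mm against 14 mm stated. The blue bars lie at image (248,190) and (245,223), the white bars at (398,201) and (397,233).

| Item | x (m) | y (m) | yaw (°) |
|---|---|---|---|
| long_blue | 0.527 | 0.363 | 9.8 |
| long_white | 0.496 | 0.078 | -5.9 |
| short_blue | 0.5415 | -0.0745 | -12 |
| short_white | 0.494 | -0.361 | 7 |
| rest_blue | 0.569 | 0.209 | -2.7 |
| rest_white | 0.548 | -0.208 | -1.8 |

I start with long_blue.

>>> {"op": "jog_arm", "data": {"offset": [[1.7,5.7,0],[1.7,5.7,0],[1.7,5.7,0],[1.7,5.7,0],[1.7,5.7,0],[1.7,5.7,0],[1.7,5.7,0],[1.7,5.7,0]], "twist": [-1.8,-1.8,-1.8,-1.8,-1.8,-1.8,-1.8,-1.8], "jaw": [1,1,1,1,1,1,1,1], "squeeze": 80}}

```text
time: 1.1
eef_pos: [0.3937, -0.1116, 0.2314]
eef_rot: [0.996, 0.086, 0.0, 0.0]
wrist_force: [0.4, -0.1, 0.4]
grip_width: 0.999
finger_force: 0.0
```

>>> {"op": "jog_arm", "data": {"offset": [[1.7,5.8,0],[1.7,5.8,0],[1.7,5.8,0],[1.7,5.8,0],[1.7,5.8,-1],[1.7,5.8,-2],[1.7,5.8,-3],[0,0,0]], "twist": [0,0,0,0,0,0,0,0], "jaw": [1,1,1,1,1,1,1,1]}}

```text
time: 2.1
eef_pos: [0.5088, 0.2914, 0.1704]
eef_rot: [0.996, 0.09, -0.003, -0.001]
wrist_force: [-1.1, -0.9, -0.5]
grip_width: 0.998
finger_force: 0.0
```

>>> {"op": "jog_arm", "data": {"offset": [[0.5,3.5,-1],[0.5,3.5,-2],[0.5,0,-4],[0,0,-4],[0,0,-1],[0,0,0],[0,0,0],[0,0,0]], "twist": [0,0,0,0,0,0,0,0], "jaw": [1,1,1,1,1,1,1,1]}}

```text
time: 3.1
eef_pos: [0.5268, 0.3577, 0.0555]
eef_rot: [0.996, 0.087, 0.001, -0.001]
wrist_force: [-0.3, 0.9, 0.4]
grip_width: 1.002
finger_force: 0.0
```

>>> {"op": "jog_arm", "data": {"offset": [[0,0.6,-2],[0,0,-2],[0,0,-0.8],[0,0,-0.5],[0,0,0],[0,0,0],[0,0,0],[0,0,0]], "twist": [0,0,0,0,0,0,0,0], "jaw": [1,1,1,1,1,1,1,1]}}

```text
time: 4.1
eef_pos: [0.5262, 0.3633, 0.0013]
eef_rot: [0.996, 0.087, 0.0, -0.0]
wrist_force: [-0.2, -0.3, 0.3]
grip_width: 1.0
finger_force: 0.0
```

Now I close on the key and raise the tool by 1 mm.

>>> {"op": "jog_arm", "data": {"offset": [[0,0,0.1],[0,0,0],[0,0,0],[0,0,0],[0,0,0],[0,0,0],[0,0,0],[0,0,0]], "twist": [0,0,0,0,0,0,0,0], "jaw": [0.4,-0.1,-0.3,-0.5,-0.5,-0.5,-0.5,-0.5]}}

```text
time: 5.1
eef_pos: [0.5261, 0.3634, 0.0025]
eef_rot: [0.996, 0.087, 0.0, -0.0]
wrist_force: [-0.6, -1.3, 4.9]
grip_width: 0.414
finger_force: 80.2
```

>>> {"op": "jog_arm", "data": {"offset": [[0,0,0.5],[0,0,1],[0,0,2],[0,0,2.5],[0,0,2],[0,0,0],[0,0,0],[0,0,0]], "twist": [0,0,0,0,0,0,0,0], "jaw": [-0.5,-0.5,-0.5,-0.5,-0.5,-0.5,-0.5,-0.5]}}

```text
time: 6.1
eef_pos: [0.5254, 0.3626, 0.0807]
eef_rot: [0.996, 0.087, -0.001, 0.001]
wrist_force: [-0.1, 0.6, -8.1]
grip_width: 0.412
finger_force: 81.1
```

```bash
cat > snap.py <<'E'
import sys
from h import *
tag=sys.argv[1]; out=[]
for n in C:
    im=cams.get_image(n); cv2.imwrite(f"pics/{n}_{tag}.png",im[:,:,::-1])
    p=proj(n,[float(v) for v in sys.argv[2:5]]).astype(int); a,b=int(np.clip(p[0]-60,0,520)),int(np.clip(p[1]-50,0,300))
    out.append(cv2.resize(im[b:b+100,a:a+120,::-1],None,fx=3.3,fy=3.3,interpolation=cv2.INTER_CUBIC)); print(n,"crop at",a,b)
cv2.imwrite(f"pics/crop_{tag}.png",np.hstack(out))
s=readout.state(); print(s["eef_pos"],s["wrist_force"],s["moment"])
E
python3 snap.py lift .526 .363 .08
```

```text
top crop at 123 170
side crop at 212 263
[0.5255 0.3629 0.0809] [ 0.6743 -0.0434 -7.828 ] [-0.028  -0.0315  0.012 ]
```

View pics/crop_lift.png

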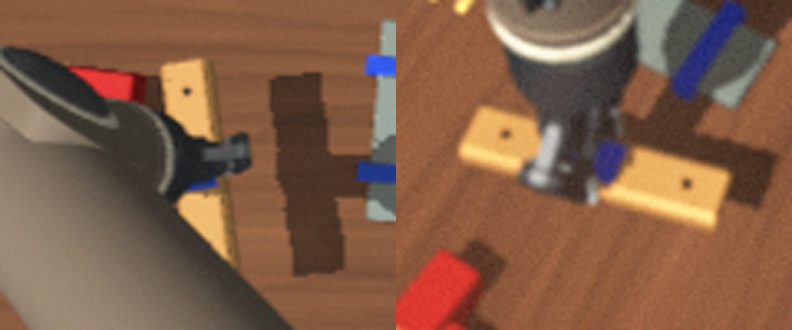

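The key is held level: in the right crop both holes show evenly, at (505,135) and (686,184), and the fingers are near the blue patch. I carry it to rest_blue.

>>> {"op": "jog_arm", "data": {"offset": [[0.7,-2.6,0],[0.7,-2.6,0],[0.7,-2.6,0],[0.7,-2.6,0],[0.8,-2.6,0],[0.7,-2.5,0],[0,0,-1],[0,0,0]], "twist": [-2.1,-2.1,-2.1,-2.1,-2.1,-2.1,0,0], "jaw": [-0.5,-0.5,-0.5,-0.5,-0.5,-0.5,-0.5,-0.5]}}

```text
time: 7.2
eef_pos: [0.5682, 0.2082, 0.0709]
eef_rot: [1.0, -0.023, -0.001, 0.0]
wrist_force: [-0.8, 0.5, -7.3]
grip_width: 0.413
finger_force: 81.3
```

>>> {"op": "jog_arm", "data": {"offset": [[0.1,0.1,-1.5],[0,0,-1.5],[0,0,-1],[0,0,-0.5],[0,0,0],[0,0,0],[0,0,0],[0,0,0]], "twist": [0,0,0,0,0,0,0,0], "jaw": [-0.5,-0.5,-0.5,-0.5,-0.5,-0.5,-0.5,-0.5]}}

```text
time: 8.2
eef_pos: [0.5702, 0.2092, 0.0272]
eef_rot: [1.0, -0.023, 0.0, -0.0]
wrist_force: [-0.3, -0.5, -8.0]
grip_width: 0.413
finger_force: 81.3
```

```bash
python3 snap.py pre .569 .209 .02
```

```text
top crop at 186 156
side crop at 231 217
[0.5701 0.2092 0.0271] [-0.0125 -0.1493 -7.0033] [-0.0696 -0.0294 -0.0097]
```

View pics/crop_pre.png

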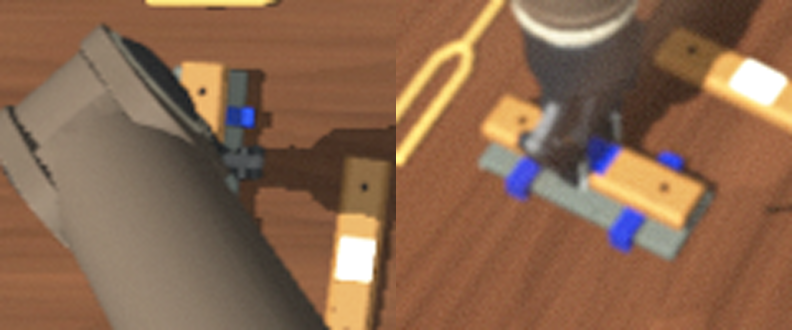

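The key is in line over the bars; I set it down slowly.

>>> {"op": "jog_arm", "data": {"offset": [[0,0,-0.2],[0,0,-0.15],[0,0,-0.1],[0,0,-0.05],[0,0,-0.05],[0,0,-0.05],[0,0,0],[0,0,0]], "twist": [0,0,0,0,0,0,0,0], "jaw": [-0.5,-0.5,-0.5,-0.5,-0.5,-0.5,-0.5,-0.5]}}

```text
time: 9.3
eef_pos: [0.57, 0.2092, 0.0209]
eef_rot: [1.0, -0.023, 0.0, -0.0]
wrist_force: [-0.6, 0.3, -7.3]
grip_width: 0.41
finger_force: 81.3
```

>>> {"op": "jog_arm", "data": {"offset": [[0,0,-0.05],[0,0,0],[0,0,0],[0,0,0],[0,0,0],[0,0,0],[0,0,0],[0,0,0]], "twist": [0,0,0,0,0,0,0,0], "jaw": [-0.5,-0.5,-0.5,-0.5,-0.5,-0.5,-0.5,-0.5]}}

```text
time: 10.3
eef_pos: [0.5701, 0.2092, 0.0205]
eef_rot: [1.0, -0.023, 0.0, -0.0]
wrist_force: [-1.6, 0.3, -1.7]
grip_width: 0.409
finger_force: 82.0
```

>>> {"op": "jog_arm", "data": {"offset": [[0,0,-0.03],[0,0,0],[0,0,0],[0,0,0],[0,0,0],[0,0,0],[0,0,0],[0,0,0]], "twist": [0,0,0,0,0,0,0,0], "jaw": [-0.5,-0.5,-0.1,0,0.1,0.3,0.3,0.3]}}

```text
time: 11.3
eef_pos: [0.57, 0.2092, 0.0201]
eef_rot: [1.0, -0.023, 0.0, -0.0]
wrist_force: [0.4, 0.5, 0.2]
grip_width: 0.652
finger_force: 0.0
```

>>> {"op": "jog_arm", "data": {"offset": [[0,0,1],[0,0,2],[0,0,4],[0,0,4],[0,-6,0],[0,-6,0],[0,-6,0],[0,-6,0]], "twist": [0,0,0,0,0,-3,-3,-3.4], "jaw": [0.3,0.3,0.6,1,1,1,1,1]}}

```text
time: 12.3
eef_pos: [0.5703, -0.0326, 0.132]
eef_rot: [0.994, -0.106, 0.001, -0.0]
wrist_force: [1.0, -0.2, -0.2]
grip_width: 0.996
finger_force: 0.0
```

```bash
cat > cmp.py <<'E'
import sys
from fit import *
tag,which,L,z=sys.argv[1],sys.argv[2],float(sys.argv[3]),float(sys.argv[4])
P0=dict(blue=(.569,.209,-.047),white=(.548,-.208,-.03))[which]
I={n:cams.get_image(n) for n in C}
for n in I: cv2.imwrite(f"pics/{n}_{tag}.png",I[n][:,:,::-1])
print("outline both/top/side",*bothviews(I,kmask,[key(L,z)],P0))
t=[back(n,blob(masks(I[n])[which],proj(n,[*P0[:2],z+.014]),9)[0],z+.014)[:2] for n in C]; print("patch top,side",*t)
x=[tuple(int(v) for v in proj(n,[*P0[:2],.02])) for n in C]
cv2.imwrite(f"pics/crop_{tag}.png",np.hstack([cv2.resize(I[n][v-45:v+45,u-50:u+50,::-1],None,fx=4,fy=4,interpolation=cv2.INTER_CUBIC) for n,(u,v) in zip(C,x)]))
E
python3 cmp.py p1 blue .17 .018; python3 -c "
from h import *;print(readout.state()['eef_pos'])"
```

```text
outline both/top/side [ 0.5713  0.2108 -3.1332  0.6132] [ 0.5707  0.215  -2.4995  0.6845] [ 0.573   0.2096 -2.6735  0.5775]
patch top,side [0.5696 0.2096] [0.5707 0.2076]
[ 0.5699 -0.0399  0.1314]
```

View pics/crop_p1.png

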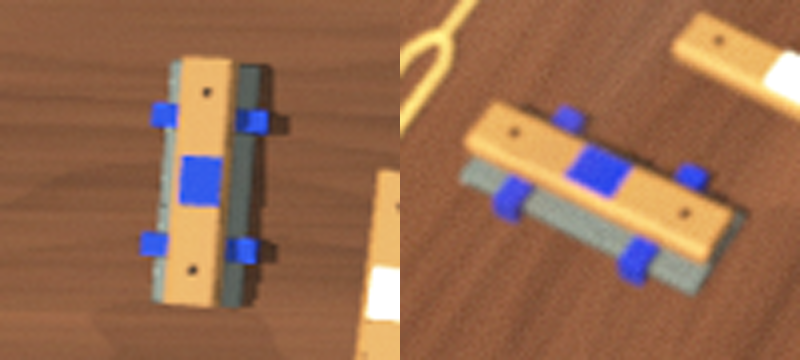

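The key lies lengthwise and centred on both bars. In the top crop the bars show at x = 150–180 to the left and 235–268 to the right, which matches parallax. Next is short_blue.

>>> {"op": "jog_arm", "data": {"offset": [[-1.4,-1.8,0],[-1.4,-1.8,-1],[0,0,-3],[0,0,-3],[0,0,-1],[0,0,0],[0,0,0],[0,0,0]], "twist": [0,0,0,0,0,0,0,0], "jaw": [1,1,1,1,1,1,1,1]}}

```text
time: 13.4
eef_pos: [0.5427, -0.0668, 0.0511]
eef_rot: [0.994, -0.105, 0.001, 0.0]
wrist_force: [0.4, -0.1, -0.4]
grip_width: 1.005
finger_force: 0.0
```

>>> {"op": "jog_arm", "data": {"offset": [[-0.1,-0.8,-1],[0,0,-2],[0,0,-1.2],[0,0,-0.6],[0,0,0],[0,0,0],[0,0,0],[0,0,0]], "twist": [0,0,0,0,0,0,0,0], "jaw": [1,1,1,1,1,1,1,1]}}

```text
time: 14.4
eef_pos: [0.5413, -0.0748, 0.0024]
eef_rot: [0.994, -0.105, 0.0, 0.0]
wrist_force: [-1.2, -0.6, -0.2]
grip_width: 1.0
finger_force: 0.0
```

>>> {"op": "jog_arm", "data": {"offset": [[0,0,0],[0,0,0],[0,0,0],[0,0,0],[0,0,0],[0,0,0],[0,0,0],[0,0,0]], "twist": [0,0,0,0,0,0,0,0], "jaw": [0.4,-0.1,-0.3,-0.5,-0.5,-0.5,-0.5,-0.5]}}

```text
time: 15.4
eef_pos: [0.541, -0.075, 0.0026]
eef_rot: [0.994, -0.105, 0.0, 0.0]
wrist_force: [-2.5, -1.4, 7.0]
grip_width: 0.414
finger_force: 79.7
```

>>> {"op": "jog_arm", "data": {"offset": [[0,0,0.5],[0,0,1],[0,0,2],[0,0,3],[0,0,3],[0,0,0],[0,0,0],[0,0,0]], "twist": [0,0,0,0,0,0,0,0], "jaw": [-0.5,-0.5,-0.5,-0.5,-0.5,-0.5,-0.5,-0.5]}}

```text
time: 16.4
eef_pos: [0.54, -0.0748, 0.0957]
eef_rot: [0.994, -0.105, -0.001, -0.0]
wrist_force: [-0.7, -0.7, -3.4]
grip_width: 0.41
finger_force: 80.7
```

>>> {"op": "jog_arm", "data": {"offset": [[0.4,4,0],[0.4,4,0],[0.5,4.4,0],[0.4,4,0],[0.4,4,0],[0.4,4,0],[0.4,4,0],[0,0,0]], "twist": [1.4,1.4,1.4,1.4,1.3,1.3,1.3,0], "jaw": [-0.5,-0.5,-0.5,-0.5,-0.5,-0.5,-0.5,-0.5]}}

```text
time: 17.4
eef_pos: [0.5686, 0.2142, 0.096]
eef_rot: [1.0, -0.019, -0.001, -0.001]
wrist_force: [-0.7, -0.8, -5.8]
grip_width: 0.409
finger_force: 81.1
```

>>> {"op": "jog_arm", "data": {"offset": [[0,0,0],[0,0,-1.5],[0,0,-1.5],[0,0,-1],[0,0,0],[0,0,0],[0,0,0],[0,0,0]], "twist": [0,0,0,0,0,0,0,0], "jaw": [-0.5,-0.5,-0.5,-0.5,-0.5,-0.5,-0.5,-0.5]}}

```text
time: 18.4
eef_pos: [0.5703, 0.2093, 0.0575]
eef_rot: [1.0, -0.022, 0.0, -0.0]
wrist_force: [0.1, 0.4, -5.0]
grip_width: 0.411
finger_force: 81.0
```

>>> {"op": "jog_arm", "data": {"offset": [[0,0,-1],[0,0,-0.7],[0,0,-0.3],[0,0,-0.1],[0,0,-0.05],[0,0,-0.05],[0,0,0],[0,0,0]], "twist": [0,0,0,0,0,0,0,0], "jaw": [-0.5,-0.5,-0.5,-0.5,-0.5,-0.5,-0.5,-0.5]}}

```text
time: 19.4
eef_pos: [0.5701, 0.2092, 0.0352]
eef_rot: [1.0, -0.022, 0.0, -0.0]
wrist_force: [-0.5, -0.1, -4.5]
grip_width: 0.413
finger_force: 81.1
```

>>> {"op": "jog_arm", "data": {"offset": [[0,0,-0.05],[0,0,0],[0,0,0],[0,0,0],[0,0,0],[0,0,0],[0,0,0],[0,0,0]], "twist": [0,0,0,0,0,0,0,0], "jaw": [-0.5,-0.5,-0.5,-0.5,-0.5,-0.5,-0.5,-0.5]}}

```text
time: 20.4
eef_pos: [0.5701, 0.2092, 0.0347]
eef_rot: [1.0, -0.022, 0.0, -0.0]
wrist_force: [-1.5, -0.6, 0.4]
grip_width: 0.412
finger_force: 81.7
```

>>> {"op": "jog_arm", "data": {"offset": [[0,0,-0.02],[0,0,0],[0,0,0],[0,0,0],[0,0,0],[0,0,0],[0,0,0],[0,0,0]], "twist": [0,0,0,0,0,0,0,0], "jaw": [-0.5,-0.5,-0.1,0,0.1,0.3,0.3,0.3]}}

```text
time: 21.4
eef_pos: [0.57, 0.2092, 0.0344]
eef_rot: [1.0, -0.022, 0.0, 0.0]
wrist_force: [-0.0, 0.5, 0.1]
grip_width: 0.65
finger_force: 0.0
```

>>> {"op": "jog_arm", "data": {"offset": [[0,0,1],[0,0,2],[0,0,4],[0,0,3],[-1.5,-4,0],[-2,-4.5,0],[-2,-4.6,0],[-2,0,0]], "twist": [0,0,0,0,0,-1,-1.2,-1.2], "jaw": [0.3,0.3,0.6,1,1,1,1,1]}}

```text
time: 22.4
eef_pos: [0.4949, 0.074, 0.1357]
eef_rot: [0.998, -0.055, 0.001, 0.001]
wrist_force: [0.4, 0.7, 0.2]
grip_width: 1.0
finger_force: 0.0
```

>>> {"op": "jog_arm", "data": {"offset": [[0,0,-3],[0,0,-3],[0,0,0],[0,0,0],[0,0,0],[0,0,0],[0,0,0],[0,0,0]], "twist": [0,0,0,0,0,0,0,0], "jaw": [1,1,1,1,1,1,1,1]}}

```text
time: 23.4
eef_pos: [0.4951, 0.0782, 0.0745]
eef_rot: [0.999, -0.052, 0.0, 0.0]
wrist_force: [-1.0, 0.0, 1.0]
grip_width: 1.001
finger_force: 0.0
```

>>> {"op": "jog_arm", "data": {"offset": [[0.05,0,-3],[0,0,-2],[0,0,-1.4],[0,0,-0.8],[0,0,0],[0,0,0],[0,0,0],[0,0,0]], "twist": [0,0,0,0,0,0,0,0], "jaw": [1,1,1,1,1,1,1,1]}}

```text
time: 24.4
eef_pos: [0.4958, 0.0782, 0.0028]
eef_rot: [0.999, -0.052, 0.0, -0.0]
wrist_force: [0.3, 0.4, 0.1]
grip_width: 1.001
finger_force: 0.0
```

>>> {"op": "jog_arm", "data": {"offset": [[0,0,0],[0,0,0],[0,0,0],[0,0,0],[0,0,0],[0,0,0],[0,0,0],[0,0,0]], "twist": [0,0,0,0,0,0,0,0], "jaw": [0.4,-0.1,-0.3,-0.5,-0.5,-0.5,-0.5,-0.5]}}

```text
time: 25.4
eef_pos: [0.4955, 0.0778, 0.0029]
eef_rot: [0.999, -0.052, 0.0, 0.0]
wrist_force: [-2.7, -1.3, 10.3]
grip_width: 0.413
finger_force: 79.2
```

>>> {"op": "jog_arm", "data": {"offset": [[0,0,0.5],[0,0,1],[0,0,2],[0,0,3],[0,0,3],[0,0,0],[0,0,0],[0,0,0]], "twist": [0,0,0,0,0,0,0,0], "jaw": [-0.5,-0.5,-0.5,-0.5,-0.5,-0.5,-0.5,-0.5]}}

```text
time: 26.4
eef_pos: [0.4945, 0.0779, 0.096]
eef_rot: [0.999, -0.052, -0.001, 0.0]
wrist_force: [0.1, -0.7, -8.1]
grip_width: 0.414
finger_force: 81.2
```

>>> {"op": "jog_arm", "data": {"offset": [[0.7,-4,0],[0.8,-4.1,0],[0.8,-4.1,0],[0.8,-4.1,0],[0.7,-4.1,0],[0.7,-4.1,0],[0.75,-4.1,0],[0,0,0]], "twist": [0.6,0.6,0.6,0.6,0.6,0.6,0.6,0], "jaw": [-0.5,-0.5,-0.5,-0.5,-0.5,-0.5,-0.5,-0.5]}}

```text
time: 27.4
eef_pos: [0.547, -0.2126, 0.0956]
eef_rot: [1.0, -0.018, -0.001, 0.001]
wrist_force: [-0.1, 0.2, -7.1]
grip_width: 0.411
finger_force: 81.7
```

>>> {"op": "jog_arm", "data": {"offset": [[0,0,0],[0,0,-2],[0,0,-2],[0,0,-1],[0,0,0],[0,0,0],[0,0,0],[0,0,0]], "twist": [0,0,0,0,0,0,0,0], "jaw": [-0.5,-0.5,-0.5,-0.5,-0.5,-0.5,-0.5,-0.5]}}

```text
time: 28.4
eef_pos: [0.5483, -0.208, 0.0479]
eef_rot: [1.0, -0.015, 0.0, 0.0]
wrist_force: [-0.0, 0.2, -7.6]
grip_width: 0.412
finger_force: 81.7
```

```bash
python3 cmp.py p2 blue .12 .032
```

```text
outline both/top/side [ 0.5746  0.2148 -2.4659  0.5111] [ 0.5705  0.2154 -2.6386  0.5094] [ 0.5753  0.2138 -2.8026  0.5163]
patch top,side [0.5696 0.2091] [0.5709 0.2076]
```

View pics/crop_p2.png

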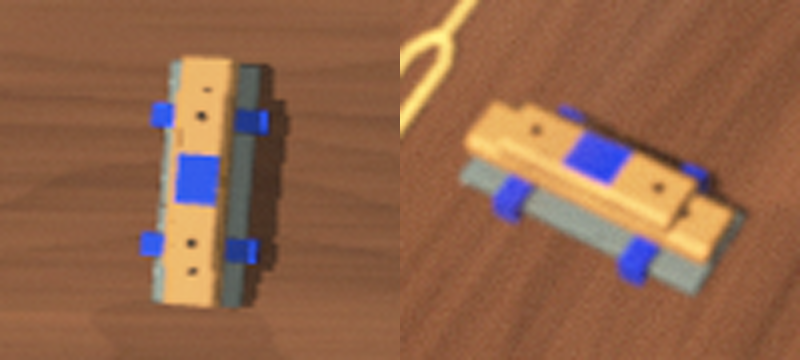

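The blue stack is good: the patch sits within 0.5 mm of the long key's, and the holes are symmetric. Now I lower long_white.

>>> {"op": "jog_arm", "data": {"offset": [[0,0,-1.2],[0,0,-0.9],[0,0,-0.3],[0,0,-0.15],[0,0,-0.05],[0,0,-0.05],[0,0,0],[0,0,0]], "twist": [0,0,0,0,0,0,0,0], "jaw": [-0.5,-0.5,-0.5,-0.5,-0.5,-0.5,-0.5,-0.5]}}

```text
time: 29.5
eef_pos: [0.5482, -0.2078, 0.0211]
eef_rot: [1.0, -0.015, 0.0, 0.0]
wrist_force: [0.1, 0.1, -5.6]
grip_width: 0.408
finger_force: 81.8
```

>>> {"op": "jog_arm", "data": {"offset": [[0,0,-0.04],[0,0,0],[0,0,0],[0,0,0],[0,0,0],[0,0,0],[0,0,0],[0,0,0]], "twist": [0,0,0,0,0,0,0,0], "jaw": [-0.5,-0.5,-0.5,-0.5,-0.5,-0.5,-0.5,-0.5]}}

```text
time: 30.5
eef_pos: [0.5482, -0.2079, 0.021]
eef_rot: [1.0, -0.015, 0.0, 0.0]
wrist_force: [-3.8, 1.8, 6.4]
grip_width: 0.41
finger_force: 83.2
```

>>> {"op": "jog_arm", "data": {"offset": [[0,0,0],[0,0,0],[0,0,0],[0,0,0],[0,0,0],[0,0,0],[0,0,0],[0,0,0]], "twist": [0,0,0,0,0,0,0,0], "jaw": [-0.5,-0.1,0,0.1,0.3,0.3,0.3,0.3]}}

```text
time: 31.5
eef_pos: [0.548, -0.2078, 0.0205]
eef_rot: [1.0, -0.015, 0.0, 0.0]
wrist_force: [-0.6, 1.1, -0.0]
grip_width: 0.648
finger_force: 0.0
```

>>> {"op": "jog_arm", "data": {"offset": [[0,0,1],[0,0,2],[0,0,4],[0,0,3],[-1.5,-5,0],[-2,-5.2,0],[-1.9,-5.1,0],[0,0,0]], "twist": [0,0,0,0,2.2,2.2,2.2,2.1], "jaw": [0.3,0.3,0.6,1,1,1,1,1]}}

```text
time: 32.5
eef_pos: [0.4911, -0.3668, 0.1218]
eef_rot: [0.998, 0.057, -0.0, 0.002]
wrist_force: [0.4, 0.1, 0.5]
grip_width: 1.002
finger_force: 0.0
```

```bash
python3 cmp.py p3 white .17 .018
```

```text
outline both/top/side [ 0.5491 -0.2072 -0.9667  0.6824] [ 0.5476 -0.2057 -1.361   0.7424] [ 0.5513 -0.209  -1.1781  0.6498]
patch top,side [ 0.5475 -0.2081] [ 0.5494 -0.2084]
```

View pics/crop_p3.png

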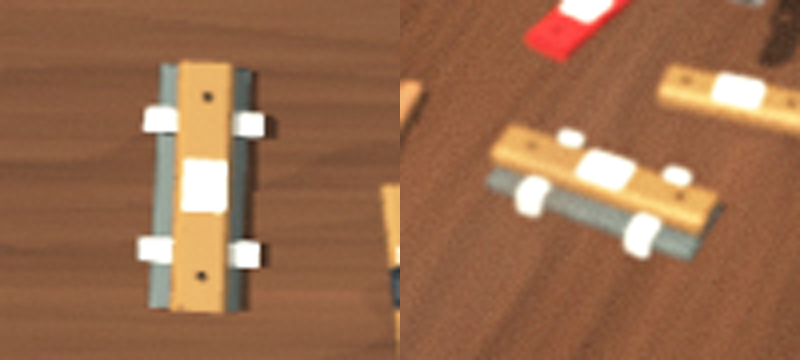

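```bash
python3 - <<'E'
from h import *
a=cv2.imread("pics/top_p3.png"); b=cv2.imread("pics/top0.png")
cv2.imwrite("pics/z3.png",np.hstack([cv2.resize(i[178:258,372:422],None,fx=7.4,fy=7.4,interpolation=cv2.INTER_CUBIC) for i in(b,a)]))
# edge line fits (subpixel gradient peaks per row), rows avoiding bars
def edge(im,rows,u0,u1,ch):
    g=im[:,:,ch].astype(float); P=[]
    for v in rows:
        d=np.abs(np.diff(g[v,u0:u1])); w=d*(d>.5*d.max()); P.append([(w*(np.arange(u0,u1-1)+.5)).sum()/w.sum(),v])
    P=np.array(P); k=np.polyfit(P[:,1],P[:,0],1); r=P[:,0]-np.polyval(k,P[:,1]); q=np.abs(r)<1; k=np.polyfit(P[q,1],P[q,0],1)
    W=[back("top",(np.polyval(k,v),v),.01)[:2] for v in(rows[0],rows[-1])]; d=W[0]-W[1]
    return np.degrees(np.arctan2(d[1],d[0])),np.polyval(k,218),r.std()
rows=[v for v in range(190,247) if not(196<v<207 or 228<v<239)]
print("board L,R",edge(b,rows,382,393,1),edge(b,rows,403,415,1))
print("key L,R",edge(a,rows,388,396,2),edge(a,rows,401,409,2))
E
```

```text
board L,R (np.float64(-2.636334902795577), np.float64(385.39478061437), np.float64(0.17702099679882738)) (np.float64(-2.355476665168644), np.float64(407.7599277135115), np.float64(0.14165266319417624))
key L,R (np.float64(-1.316049733993599), np.float64(390.10839246040456), np.float64(0.16393607202233293)) (np.float64(-1.642264050850803), np.float64(403.4560969342907), np.float64(0.18290431998720927))
```

View pics/z3.png

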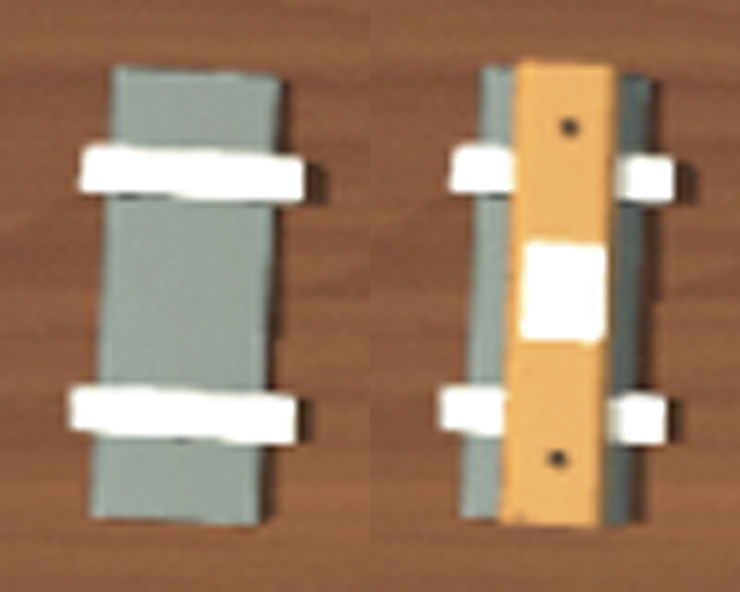

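The long white key is centred, with side margins of 4.7 and 4.3 px, and within about 1° of the board. That is acceptable. Next is short_white, the bronze key at top pixel (452,238).

>>> {"op": "jog_arm", "data": {"offset": [[0,0,-3],[0,0,-3],[0,0,0],[0,0,0],[0,0,0],[0,0,0],[0,0,0],[0,0,0]], "twist": [0,0,0,0,0,0,0,0], "jaw": [1,1,1,1,1,1,1,1]}}

```text
time: 33.6
eef_pos: [0.494, -0.3609, 0.0607]
eef_rot: [0.998, 0.06, 0.0, 0.0]
wrist_force: [1.0, -0.7, -0.4]
grip_width: 1.001
finger_force: 0.0
```

>>> {"op": "jog_arm", "data": {"offset": [[0,0,-2],[0,0,-2],[0,0,-1.2],[0,0,-0.6],[0,0,0],[0,0,0],[0,0,0],[0,0,0]], "twist": [0,0,0,0,0,0,0,0], "jaw": [1,1,1,1,1,1,1,1]}}

```text
time: 34.6
eef_pos: [0.4942, -0.361, 0.0029]
eef_rot: [0.998, 0.06, 0.0, 0.0]
wrist_force: [0.4, -1.3, 0.1]
grip_width: 1.0
finger_force: 0.0
```

>>> {"op": "jog_arm", "data": {"offset": [[0,0,0],[0,0,0],[0,0,0],[0,0,0],[0,0,0],[0,0,0],[0,0,0],[0,0,0]], "twist": [0,0,0,0,0,0,0,0], "jaw": [0.4,-0.1,-0.3,-0.5,-0.5,-0.5,-0.5,-0.5]}}

```text
time: 35.6
eef_pos: [0.4941, -0.3612, 0.0031]
eef_rot: [0.998, 0.06, 0.0, 0.0]
wrist_force: [-1.4, 0.4, 5.5]
grip_width: 0.414
finger_force: 79.8
```

>>> {"op": "jog_arm", "data": {"offset": [[0,0,0.5],[0,0,1],[0,0,2],[0,0,3],[0,0,3],[0,0,0],[0,0,0],[0,0,0]], "twist": [0,0,0,0,0,0,0,0], "jaw": [-0.5,-0.5,-0.5,-0.5,-0.5,-0.5,-0.5,-0.5]}}

```text
time: 36.6
eef_pos: [0.4931, -0.3603, 0.0961]
eef_rot: [0.998, 0.061, -0.001, -0.001]
wrist_force: [-0.4, -0.3, -5.9]
grip_width: 0.412
finger_force: 80.7
```

>>> {"op": "jog_arm", "data": {"offset": [[0.9,2.5,0],[0.9,2.5,0],[0.9,2.6,0],[0.9,2.6,0],[0.9,2.6,0],[0.9,2.5,0],[0,0,0],[0,0,0]], "twist": [-1.4,-1.4,-1.4,-1.5,-1.5,-1.4,0,0], "jaw": [-0.5,-0.5,-0.5,-0.5,-0.5,-0.5,-0.5,-0.5]}}

```text
time: 37.6
eef_pos: [0.5474, -0.2082, 0.0966]
eef_rot: [1.0, -0.014, -0.001, 0.0]
wrist_force: [-0.1, -0.2, -6.0]
grip_width: 0.409
finger_force: 80.9
```

>>> {"op": "jog_arm", "data": {"offset": [[0,0,0],[0,0,-1.5],[0,0,-1.5],[0,0,-1],[0,0,0],[0,0,0],[0,0,0],[0,0,0]], "twist": [0,0,0,0,0,0,0,0], "jaw": [-0.5,-0.5,-0.5,-0.5,-0.5,-0.5,-0.5,-0.5]}}

```text
time: 38.6
eef_pos: [0.5483, -0.2079, 0.0579]
eef_rot: [1.0, -0.014, 0.0, 0.0]
wrist_force: [0.4, -0.1, -5.3]
grip_width: 0.406
finger_force: 80.9
```

Contact is expected at about 0.0351.

>>> {"op": "jog_arm", "data": {"offset": [[0,0,-1],[0,0,-0.7],[0,0,-0.3],[0,0,-0.1],[0,0,-0.05],[0,0,-0.05],[0,0,0],[0,0,0]], "twist": [0,0,0,0,0,0,0,0], "jaw": [-0.5,-0.5,-0.5,-0.5,-0.5,-0.5,-0.5,-0.5]}}

```text
time: 39.6
eef_pos: [0.5481, -0.2078, 0.0356]
eef_rot: [1.0, -0.015, 0.0, 0.0]
wrist_force: [-0.7, 0.3, -5.8]
grip_width: 0.409
finger_force: 80.9
```

>>> {"op": "jog_arm", "data": {"offset": [[0,0,-0.05],[0,0,0],[0,0,0],[0,0,0],[0,0,0],[0,0,0],[0,0,0],[0,0,0]], "twist": [0,0,0,0,0,0,0,0], "jaw": [-0.5,-0.5,-0.5,-0.5,-0.5,-0.5,-0.5,-0.5]}}

```text
time: 40.6
eef_pos: [0.5481, -0.2078, 0.0352]
eef_rot: [1.0, -0.014, 0.0, 0.0]
wrist_force: [-1.7, -0.5, 1.5]
grip_width: 0.412
finger_force: 81.7
```

>>> {"op": "jog_arm", "data": {"offset": [[0,0,-0.02],[0,0,0],[0,0,0],[0,0,0],[0,0,0],[0,0,0],[0,0,0],[0,0,0]], "twist": [0,0,0,0,0,0,0,0], "jaw": [-0.5,-0.5,-0.1,0,0.1,0.3,0.3,0.3]}}

```text
time: 41.6
eef_pos: [0.548, -0.2078, 0.0348]
eef_rot: [1.0, -0.014, 0.0, 0.0]
wrist_force: [-0.5, -0.3, -0.7]
grip_width: 0.651
finger_force: 0.0
```

>>> {"op": "jog_arm", "data": {"offset": [[0,0,1],[0,0,2],[0,0,4],[0,0,4],[-2,-5,0],[-2,-5,0],[-2,-5,0],[0,0,0]], "twist": [0,0,0,0,0,0,0,0], "jaw": [0.3,0.3,0.6,1,1,1,1,1]}}

```text
time: 42.6
eef_pos: [0.4851, -0.3635, 0.1461]
eef_rot: [1.0, -0.019, -0.0, 0.002]
wrist_force: [0.2, 0.9, -0.4]
grip_width: 0.994
finger_force: 0.0
```

```bash
python3 cmp.py p4 white .12 .032
```

```text
outline both/top/side [ 0.5515 -0.2048 -2.2728  0.52  ] [ 0.5477 -0.2051 -2.3355  0.5594] [ 0.5532 -0.1969 -4.0795  0.4901]
patch top,side [ 0.5472 -0.2076] [ 0.5488 -0.2082]
```

View pics/crop_p4.png

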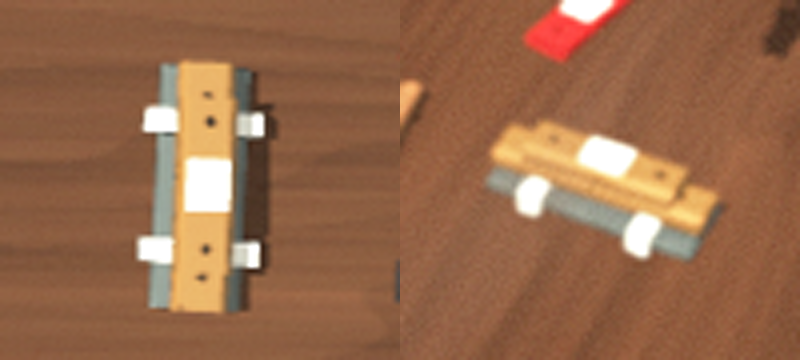

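View pics/top_p4.png

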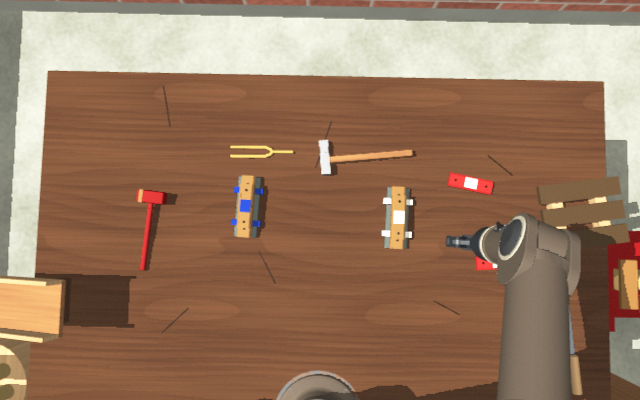

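Both stacks are aligned, at (248,206) and (398,217). The hammer, fork, mallet and the red key at (471,183) are unmoved. The other red key, at (499,262), is partly hidden by the arm, which never came near it. I let the arm settle for a second and hand in.

>>> {"op": "jog_arm", "data": {"offset": [[0,0,0],[0,0,0],[0,0,0],[0,0,0],[0,0,0],[0,0,0],[0,0,0],[0,0,0]], "twist": [0,0,0,0,0,0,0,0], "jaw": [1,1,1,1,1,1,1,1]}}

```text
time: 43.7
eef_pos: [0.488, -0.3578, 0.1448]
eef_rot: [1.0, -0.015, -0.0, 0.0]
wrist_force: [-0.5, -0.6, -0.3]
grip_width: 1.003
finger_force: 0.0
```

```bash
python3 -c "
from workcell import ticket; print(ticket.hand_in())"
```

```text
the job is handed in; nothing more can be done
None
```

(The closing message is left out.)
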